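# Turn the desiccator lid into its notches

## Task

Close the small desiccator jar with the blue handle: its lid lies on the rim with its keys out of their notches. Turn the lid on the rim, without lifting it off the jar, until the blue pointer stands over the blue nose on the jar and the keys drop in, and leave it seated flush all round. The jar with the green handle is still airing, so leave its lid as it is.

Things in the scene. Friction and masses are not known exactly. Their poses are not given: they have to be found in the camera images.
- jar_blue: White round jar, fixed, 100 mm across (bore 86), 70 high. Origin: centre of underside, z up. Its rim has 3 notches, 26 wide, 8 deep, at 0, 110, 230 deg anticlockwise from +x; a blue nose sticks out to 66 mm at +x, below the rim. The lid drops in when its x axis is within about 9 deg of the jar's x axis: its origin is then 70 mm above the jar's; at the start 76, its keys standing on the rim.
- lid_blue: Grey lid, loose, 0.2 kg, flange 105 x 6 mm; origin: centre of flange underside, z up. Blue bar handle on its middle: 64 long (x), 14 thick (y), from 6 to 45 mm above origin. Blue pointer out to 66 mm at +x. Under it 3 keys, 10 wide, 6 high, at 0, 110, 230 deg, and an 81 mm plug 16 deep that centres it. Starts 30 to 65 deg anticlockwise (from above) of home; turns freely.
- lid_green: Lid of the second, like jar: same shape and size as the blue one, but with green handle and pointer, on a jar with a green nose. It also lies unseated on its rim. A bystander. Origin and axes as for the blue lid.
- lid_green_pointer (a point): Outer end of the green lid's pointer, 60 mm from the lid's axis, 3 mm above the flange's underside.

How it is judged:
By the outcome, as a careful person would: the job done as asked, in the order asked, and still so for the second after the job is handed in, with the robot touching nothing.
It also fails if it takes over 29 s, if anything falls off the work surface, if the arm or the gripper's body presses on something with over 40 N, if the wrist force passes 120 N, or if a joint passes its speed limit or range.

## Robot

A 6-joint arm with a two-finger parallel gripper is mounted at the origin on a cart in front of the work surface, level with it; the furniture and walls round the work are solid. World frame = base frame: x ahead of the robot, y to its left, z up, the work surface at z = 0. Lengths are in mm, angles in rad, forces in N, time in s.
With the tool pointing down it reaches from about 350 to 975 mm from the base axis. Payload 7.1 kg.
Tool frame: the origin (TCP) lies at the centre of the arm's flange, where the gripper is bolted on; the fingertips stand 182 mm ahead of it and the grasp point (between the pads) lies 163 mm ahead of it; z points along the fingers, y is the line along which they close (so a half turn about z gives the same grasp; the last joint's range is limited). The gripper opens to 88 mm and grips with 3 to 60 N. Pads are 20 mm wide; open, the fingers measure 115 mm over their backs; the gripper's body (75 mm by 178 mm) begins 61 mm behind the grasp point.
Start: joints at [-1.216, 0.423, 1.63, -0, 1.089, -0.019], TCP at [228.239, -581.819, 404.675] pointing down, gripper open.
Joint ranges: [-3, 3], [-0.9, 2.11], [0.09, 2.58], [-1.31, 4.45], [0.11, 2.69], [-2.54, 2.54]. Speed limits (rad/s): [2.39, 2.39, 3.01, 3.14, 3.14, 3.14].

## Interface

Orientations are given as a rotation vector (axis times angle).
In Python, from workcell import readout, get_image, ctrl gives the robot as it stands.
- The arm moves only by the tool step_arm, never from a script. Its argument "targets" is a list that holds one entry, the list of rows, each a list of 7 numbers: the shift along the world's x, y, z as a fraction of full scale, then the turn, a rotation vector about the world's x, y, z as a fraction of full scale, then the opening, from 0 (shut) to 1 (fully open). In form: [[[dx, dy, dz, wx, wy, wz, claw], ...]]. A call has exactly 5 rows; each row shifts and turns the commanded pose from where the row before left it; what a row does not reach is not made up. Full scale, the value 1, is 0.05 m for a shift and 4 degrees for a turn. A row lasts 1/8 s, in which the tool goes at most 62.5 mm and 10.7 degrees, less where a joint would pass 70% of its speed; a pose out of reach is approached as far as the arm can. A call with a number of a shift or a turn outside -1 to 1 is refused whole. A call with a gripper value outside its range is refused whole. The fingers move at their own pace and stop on an object; the grip force is fixed at half the most. Time passes only in rows, so rows that do not move let the fingers close, or fill a call up. It gives the time, the measured TCP pose, the force, the opening and the grip force at its end, in the units of the state.
- readout.get_obs(): the state, without advancing time (a new reading comes with each control period).
- get_image(name): name is "scene" or "side" or "wrist"; returns a dict with "pixels" (384x512x3 uint8, red, green, blue), "intrinsics" (3x3 intrinsics, pixels), "extrinsics" (4x4, takes a point from world to camera coordinates). Camera axes: x right, y down, z forward; pixel columns grow to the right and rows downward; lengths in mm; the calibration is good to about 2 mm. A picture is of the moment at which its call begins. There is no depth.
- ctrl.close_job(): hands the job in; it is judged then, once.
The state is a dict: "t": time; "qpos": joint angles; "qvel": joint speeds; "joint_torque": joint torques, N m; "ee_pos": TCP position; "orientation": TCP orientation; "ft_force": force on the tool from outside, world axes, zero at the start; "moment": the same for the moment, N m; "width": finger opening in mm; "grasp_force": force on a finger pad.
Only numpy, scipy, OpenCV 4.12 (cv2) and the standard library are available. Lean on these libraries where they do the work, as an engineer would, in place of code of your own. Each camera call takes 0.05 s, during which the arm holds its last target. There are 200 camera calls.

## Working session

There is one attempt and no reset: what is moved stays moved. The work goes in short steps, Python scripts to look and compute and a tool call to move; the robot and the scene stay as the last step left them, time stands still between calls to the robot, and variables do not carry over. Pictures are saved under pics/ and viewed, at most 10 in all, crops included, and the job is handed in when it is done.

Besides the shell and the picture viewer there is one more tool, called after "Call:" in YAML: its name, and indented under it one key for each argument. step_arm: Moves the arm, as the interface text tells. Shift numbers are shares of 0.05 m and turn numbers shares of 4 degrees, none past 1 either way. Its arguments: {"type":"object","properties":{"targets":{"type":"array"}},"required":["targets"]}

```bash
mkdir -p pics; cat > h.py <<'E'
import numpy as np, cv2
from workcell import readout, get_image, ctrl
def ray(im,u,v,z):
    K=np.array(im["intrinsics"]);E=np.array(im["extrinsics"]);R=E[:3,:3];c=-R.T@E[:3,3]
    d=R.T@np.linalg.inv(K)@np.array([u,v,1.]);return c+d*(z-c[2])/d[2]
def blobs(im,lo,hi,amin=15):
    h=cv2.cvtColor(im["pixels"],cv2.COLOR_RGB2HSV);m=cv2.inRange(h,lo,hi)
    n,l,s,c=cv2.connectedComponentsWithStats(m)
    return m,l,[(i,s[i].tolist(),c[i].round(1).tolist()) for i in range(1,n) if s[i][4]>=amin]
def save(im,name): cv2.imwrite("pics/"+name,im["pixels"][:,:,::-1])
E
python3 - <<'E'
from h import *
a=get_image("scene");b=get_image("side")
cv2.imwrite("pics/1.png",cv2.resize(np.vstack([a["pixels"],b["pixels"]])[:,:,::-1],(512,768))[:,:] if 0 else np.hstack([a["pixels"],b["pixels"]])[:,:,::-1][:, :])
save(a,"a.png");save(b,"b.png")
for im in(a,b):
    for nm,lo,hi in(("blue",(100,100,50),(130,255,255)),("green",(45,80,40),(90,255,255))):
        for x in blobs(im,lo,hi)[2]: print(nm,x, [ray(im,*x[2],z)[:2].round() for z in(76,121)])
print(readout.get_obs())
E
```

```text
blue (2, [250, 144, 30, 24, 414], [265.2, 155.7]) [array([ 545., -206.]), array([501., -92.])]
blue (3, [291, 151, 43, 22, 586], [317.2, 160.6]) [array([ 413., -218.]), array([ 384., -103.])]
blue (4, [200, 152, 44, 17, 422], [219.1, 159.9]) [array([ 642., -138.]), array([587., -32.])]
blue (6, [287, 176, 8, 7, 41], [290.7, 179.3]) [array([437., -85.]), array([406.,  15.])]
blue (7, [26, 205, 44, 29, 979], [47.7, 218.9]) [array([805., 254.]), array([730., 313.])]
blue (8, [96, 209, 27, 15, 225], [109.6, 216.5]) [array([701., 204.]), array([639., 269.])]
blue (9, [0, 260, 40, 90, 1282], [18.8, 302.1]) [array([653., 449.]), array([596., 485.])]
green (1, [164, 210, 40, 27, 865], [184.1, 222.5]) [array([557., 173.]), array([512., 241.])]
green (2, [120, 213, 29, 18, 278], [134.1, 222.6]) [array([643., 206.]), array([587., 271.])]
green (3, [215, 227, 10, 7, 61], [219.5, 229.7]) [array([485., 172.]), array([448., 241.])]
green (4, [207, 255, 11, 9, 70], [211.6, 258.8]) [array([456., 258.]), array([423., 317.])]
blue (4, [241, 108, 6, 6, 25], [243.0, 110.5]) [array([ 817., -282.]), array(
[... 838 characters left out ...]
, array([426., 279.])]
{'t': 0.1, 'qpos': array([-1.21599862e+00,  4.23780120e-01,  1.63057370e+00,  5.30356552e-07,
        1.08858228e+00, -1.89811638e-02]), 'qvel': array([ 0.00196897,  0.00034495, -0.0016225 ,  0.00174819, -0.00285236,
       -0.0009411 ]), 'joint_torque': array([-3.64822008e-04, -5.45613027e+01, -2.74326396e+01,  6.44434313e-02,
        1.88450835e-02, -1.06935602e-05]), 'ee_pos': array([ 228.16365825, -581.61322975,  403.98512203]), 'orientation': array([-3.08558640e+00, -5.83472090e-01,  3.51796036e-04]), 'ft_force': array([-0.08371129,  1.14617575,  0.22328571]), 'moment': array([ 0.00667719, -0.06767445,  0.01510617]), 'grasp_force': 0.0, 'width': 87.74787067729746}
```

View pics/a.png

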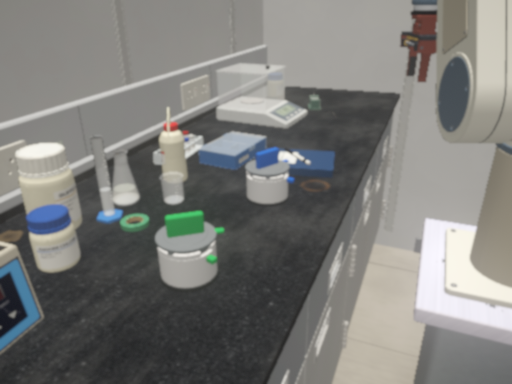

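View pics/b.png

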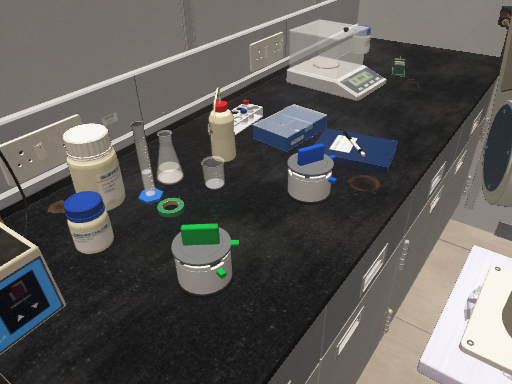

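Both views show the blue-handled jar (scene ≈(267,180), side ≈(310,178)) with only one blue tab to its right, and the green jar at (187,255) and (203,262). Triangulating.

```bash
cat >> h.py <<'E'
def tri(a,pa,b,pb):
    P=[np.array(i["intrinsics"])@np.array(i["extrinsics"])[:3] for i in(a,b)]
    X=cv2.triangulatePoints(P[0],P[1],np.array(pa,float),np.array(pb,float))[:,0];return X[:3]/X[3]
E
python3 - <<'E'
from h import *
a=get_image("scene");b=get_image("side")
for n,p,q in(("tab",(290.7,179.3),(332.3,179.8)),("gptr",(219.5,229.7),(234.4,242.5)),("gnose",(211.6,258.8),(220.8,272.4)),("ghandle",(184.1,222.5),(199.7,233.7))): print(n,tri(a,p,b,q).round())
A=cv2.resize(a["pixels"][130:215,225:325],None,fx=4,fy=4,interpolation=2);B=cv2.resize(b["pixels"][130:215,270:370],None,fx=4,fy=4,interpolation=2)
cv2.imwrite("pics/c.png",np.hstack([A,B])[:,:,::-1])
E
```

```text
tab [ 452. -131.   55.]
gptr [481. 181.  81.]
gnose [472. 231.  55.]
ghandle [527. 216. 104.]
```

View pics/c.png

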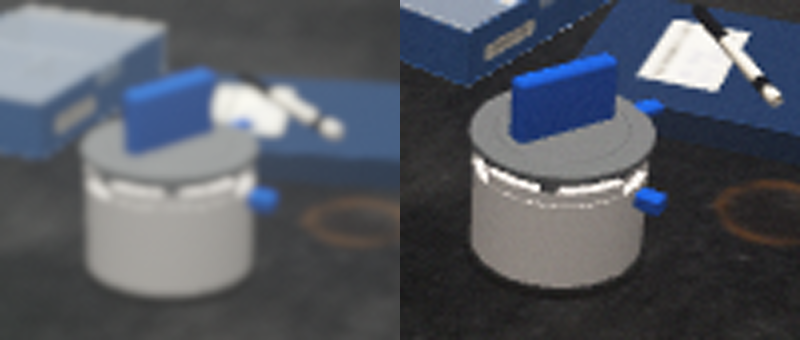

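The tab at z=55 is the nose; the pointer shows at crop scene (243,124), side (650,106), further round the back.

```bash
python3 - <<'E'
from h import *
a=get_image("scene");b=get_image("side")
S=lambda u,v:(225+u/4-.4,130+v/4-.4)
T=lambda u,v:(270+(u-400)/4-.4,130+v/4-.4)
for n,p,q in(("ptr",(243,124),(650,106)),("h",(170,110),(563,97)),("topL",(126,88),(513,84)),("topR",(213,70),(614,57))):
    print(n,tri(a,S(*p),b,T(*q)).round(1),ray(a,*S(*p),121)[:2].round(1),ray(b,*T(*q),121)[:2].round(1))
# flange centre: silhouette left/right + jar
for p,im,f in(((172,150),a,S),((563,132),b,T)): print("flange c",ray(im,*f(*p),82).round(1))
w=get_image("wrist");save(w,"w.png");E=np.array(w["extrinsics"]);print((-E[:3,:3].T@E[:3,3]).round(),E[:3,:3].round(2))
E
```

```text
ptr [ 485.8 -191.3   75.9] [448.8 -79. ] [ 451.9 -119.1]
h [ 510.5 -130.3  103. ] [493.8 -85.5] [ 494.7 -101.8]
topL [519.9 -88.9 128.4] [ 530.5 -110.6] [524.3 -99.1]
topR [ 493.1 -155.   122. ] [ 494.  -157.6] [ 494.  -156.6]
flange c [ 506.1 -121.3   82. ]
flange c [ 507.7 -128.3   82. ]
[ 299. -555.  384.] [[ 0.36 -0.93 -0.  ]
 [-0.9  -0.35  0.27]
 [-0.25 -0.1  -0.96]]
```

Call:
step_arm:
  targets:
    - [[0.375,0.605,0,0,0,0.73,1],[0.375,0.605,0,0,0,0.73,1],[0.375,0.605,0,0,0,0.73,1],[0.375,0.605,0,0,0,0.73,1],[0.375,0.605,0,0,0,0.73,1]]

```text
t: 0.98
ee_pos: [322.5, -429.6, 404.8]
orientation: [2.987, 0.974, 0.0]
ft_force: [0.0, -0.2, 1.5]
width: 87.8
grasp_force: 0.0
```

Call:
step_arm:
  targets:
    - [[0.375,0.605,0,0,0,0.73,1],[0.375,0.605,0,0,0,0.73,1],[0.375,0.605,0,0,0,0.73,1],[0.375,0.605,0,0,0,0.73,1],[0.375,0.605,0,0,0,0.73,1]]

```text
t: 1.6
ee_pos: [416.3, -278.3, 404.8]
orientation: [2.839, 1.345, 0.0]
ft_force: [0.5, -1.1, -0.2]
width: 87.8
grasp_force: 0.0
```

Call:
step_arm:
  targets:
    - [[0.375,0.605,0,0,0,0.73,1],[0.375,0.605,0,0,0,0.73,1],[0.375,0.605,0,0,0,0.73,1],[0.375,0.605,0,0,0,0.73,1],[0.375,0.605,0,0,0,0.73,1]]

```text
t: 2.22
ee_pos: [510.0, -127.0, 404.8]
orientation: [2.645, 1.695, 0.0]
ft_force: [-0.0, -0.5, -0.3]
width: 88.0
grasp_force: 0.0
```

```bash
python3 - <<'E'
from h import *
w=get_image("wrist");save(w,"w1.png")
for x in blobs(w,(100,130,50),(130,255,255))[2]: print(x,[ray(w,*x[2],z)[:2].round(1) for z in(55,79,121)])
o=readout.get_obs();print(o["t"],o["ee_pos"],o["orientation"])
E
```

```text
(1, [248, 153, 18, 72, 999], [256.2, 188.4]) [array([ 507.1, -144.9]), array([ 509.6, -138.7]), array([ 514.1, -127.8])]
(2, [459, 182, 53, 21, 562], [484.2, 191.4]) [array([ 740.4, -256.4]), array([ 726. , -242.1]), array([ 700.7, -217. ])]
(3, [201, 193, 10, 12, 74], [205.4, 198.6]) [array([ 449.4, -131.7]), array([ 456.2, -126.4]), array([ 468. , -117.2])]
(5, [397, 197, 53, 61, 875], [418.4, 216.8]) [array([ 663.9, -255. ]), array([ 655. , -240.7]), array([ 639.5, -215.8])]
(6, [247, 228, 12, 13, 150], [252.5, 234.1]) [array([ 479.8, -194. ]), array([ 484.4, -184.2]), array([ 492.3, -167.1])]
(20, [311, 272, 26, 16, 33], [323.4, 279.4]) [array([ 533.9, -285.9]), array([ 534.5, -269.4]), array([ 535.6, -240.5])]
(31, [236, 322, 117, 18, 157], [303.4, 326.3]) [array([ 485.4, -339.6]), array([ 489.5, -319.2]), array([ 496.8, -283.5])]
2.275 [ 511.61818834 -124.70692494  404.96368811] [2.64238579 1.6991718  0.00347361]
```

View pics/w1.png

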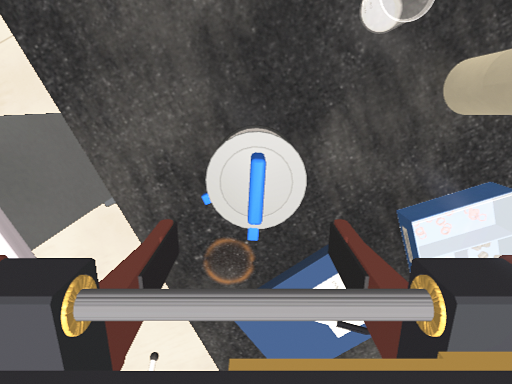

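The wrist view shows the lid centred at ≈(256,180), handle (256,188), pointer (252,234), nose (205,199).

```bash
python3 - <<'E'
from h import *
w=get_image("wrist")
m,l,_=blobs(w,(100,130,50),(130,255,255))
v=cv2.cvtColor(w["pixels"],cv2.COLOR_RGB2HSV)
hm=((l==l[188,256])).astype(np.uint8)
top=(hm>0)&(v[:,:,2]>np.percentile(v[:,:,2][hm>0],40)); 
for M,nm in((hm>0,"all"),(top,"top")):
    r=cv2.minAreaRect(np.argwhere(M)[:,::-1].astype(np.float32));P=cv2.boxPoints(r);print(nm,r,[ray(w,*p,121)[:2].round(1) for p in P])
g=cv2.inRange(v,(0,0,120),(180,45,255))|hm*255
g[:, :195]=0;g[:,315:]=0;g[:120]=0;g[230:]=0
n,L,s,c=cv2.connectedComponentsWithStats(g);i=1+np.argmax(s[1:,4]);print(s[i])
pts=np.argwhere(L==i)[:,::-1].astype(np.float32)
hull=cv2.convexHull(pts);e=cv2.fitEllipse(hull);print(e)
pl=np.array([ray(w,*p,82)[:2] for p in hull[:,0]],np.float32);print(cv2.minEnclosingCircle(pl))
c=ray(w,256.5,180,82)[:2];print("c",c)
for c in(c,np.array(cv2.minEnclosingCircle(pl)[0])):
  p=ray(w,252.5,234.1,80)[:2]-c;q=ray(w,205.4,198.6,57)[:2]-c
  print(np.hypot(*p),np.degrees(np.arctan2(p[1],p[0])),np.hypot(*q),np.degrees(np.arctan2(q[1],q[0])))
E
```

```text
all ((255.52633666992188, 191.56158447265625), (14.45400619506836, 71.41157531738281), 3.4336302280426025) [array([ 492.2, -155.3]), array([524. , -95.8]), array([ 535.2, -101.7]), array([ 504.1, -161.7])]
top ((255.3809051513672, 194.95327758789062), (9.745867729187012, 62.576744079589844), 4.3160271644592285) [array([ 494.3, -155.1]), array([ 523., -103.]), array([ 530.5, -107.2]), array([ 502.3, -159.6])]
[ 205  131  101   99 7749]
((254.88002014160156, 181.9610137939453), (99.82653045654297, 100.66192626953125), 171.45428466796875)
((513.0342407226562, -129.86422729492188), 53.731998443603516)
c [ 516.07406524 -127.20042291]
61.42426935000695 -118.45037978858917 63.9446262048063 -178.68908867578276
57.65109849458922 -117.05521790589954 60.89990701255794 178.8701002881519
```

Call:
step_arm:
  targets:
    - [[0.03,-0.02,-0.53,0,0,-0.9,1],[0,0,-0.53,0,0,0,1],[0,0,-0.53,0,0,0,1],[0,0,-0.53,0,0,0,1],[0,0,-0.53,0,0,0,1]]

```text
t: 2.95
ee_pos: [510.6, -129.8, 271.5]
orientation: [2.699, 1.608, -0.0]
ft_force: [0.1, -0.3, 0.7]
width: 87.6
grasp_force: 0.0
```

Call:
step_arm:
  targets:
    - [[0,0,0,0,0,0,1],[0,0,0,0,0,0,0.3],[0,0,0,0,0,0,0],[0,0,0,0,0,0,0],[0,0,0,0,0,0,0]]

```text
t: 3.58
ee_pos: [511.1, -129.1, 272.7]
orientation: [2.698, 1.609, 0.001]
ft_force: [0.4, -0.0, 1.2]
width: 51.4
grasp_force: 0.0
```

Call:
step_arm:
  targets:
    - [[0,0,0,0,0,0,0],[0,0,0,0,0,0,0],[0,0,0,0,0,0,0],[0,0,0,0,0,0,0],[0,0,0,0,0,0,0]]

```text
t: 4.2
ee_pos: [511.1, -129.1, 272.2]
orientation: [2.698, 1.609, 0.0]
ft_force: [0.4, 0.2, -0.4]
width: 13.4
grasp_force: 30.0
```

Call:
step_arm:
  targets:
    - [[0,0,0,0,0,-1,0],[0,0,0,0,0,-1,0],[0,0,0,0,0,-1,0],[0,0,0,0,0,-1,0],[0,0,0,0,0,-1,0]]

```text
t: 4.82
ee_pos: [510.9, -129.0, 272.2]
orientation: [-2.938, -1.113, 0.0]
ft_force: [-0.5, -0.1, 0.2]
width: 13.9
grasp_force: 30.0
```

Call:
step_arm:
  targets:
    - [[0,0,0,0,0,-1,0],[0,0,0,0,0,-1,0],[0,0,0,0,0,-1,0],[0,0,0,0,0,-1,0],[0,0,0,0,0,-1,0]]

```text
t: 5.45
ee_pos: [511.2, -129.3, 272.2]
orientation: [3.086, 0.586, 0.001]
ft_force: [0.7, -1.1, -0.5]
width: 13.8
grasp_force: 30.0
```

```bash
python3 - <<'E'
from h import *
a=get_image("scene");b=get_image("side")
for im in(a,b):
    for x in blobs(im,(105,150,60),(130,255,255))[2]:
        if 240<x[2][0]<360: print(x)
A=cv2.resize(a["pixels"][130:215,225:325],None,fx=4,fy=4,interpolation=2);B=cv2.resize(b["pixels"][130:215,270:370],None,fx=4,fy=4,interpolation=2)
cv2.imwrite("pics/d.png",np.hstack([A,B])[:,:,::-1])
o=readout.get_obs();print(o["ft_force"],o["moment"],o["qpos"])
E
```

```text
(1, [254, 150, 7, 15, 71], [257.5, 155.7])
(2, [273, 150, 7, 15, 79], [275.9, 156.1])
(4, [288, 177, 6, 5, 23], [290.6, 179.2])
(1, [241, 109, 5, 4, 16], [243.0, 110.2])
(6, [269, 134, 19, 15, 84], [279.1, 141.2])
(30, [297, 145, 13, 18, 126], [300.5, 153.3])
(38, [312, 147, 15, 18, 184], [319.8, 155.1])
(59, [333, 164, 8, 5, 32], [336.7, 165.9])
(61, [329, 177, 8, 7, 45], [332.4, 179.8])
[ 1.66485592 -0.19249283 -1.16287785] [-0.16478224 -0.42221157 -0.07115719] [-2.70120203e-01  4.79896351e-01  1.92812104e+00 -3.04448690e-05
  7.32762820e-01  9.24050896e-01]
```

View pics/d.png

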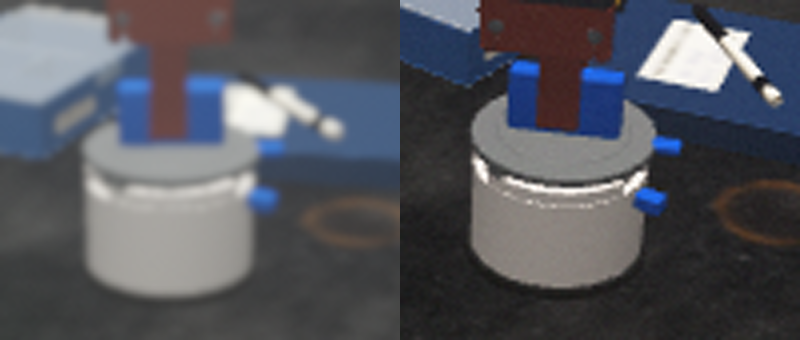

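The lid turned with the grip: pointer now at side (337,166), nose (332,180). About 20° remain.

Call:
step_arm:
  targets:
    - [[0,0,0,0,0,-1,0],[0,0,0,0,0,-1,0],[0,0,0,0,0,-1,0],[0,0,0,0,0,-1,0],[0,0,0,0,0,-1,0]]

```text
t: 6.18
ee_pos: [511.3, -129.6, 272.2]
orientation: [3.14, 0.045, 0.002]
ft_force: [1.6, -4.9, -2.0]
width: 13.6
grasp_force: 30.0
```

```bash
python3 - <<'E'
from h import *
b=get_image("side")
c=np.array([511,-129.])
for x in blobs(b,(105,150,60),(130,255,255))[2]:
    if 320<x[2][0]<350:
        for z in (55,79):
            p=ray(b,*x[2],z)[:2]-c;print(x,z,np.hypot(*p).round(1),(np.degrees(np.arctan2(p[1],p[0]))%360).round(1))
B=cv2.resize(b["pixels"][130:215,270:370],None,fx=5,fy=5,interpolation=2)
cv2.imwrite("pics/e.png",B[:,:,::-1])
o=readout.get_obs();print(o["ft_force"],o["moment"])
E
```

```text
(69, [330, 168, 9, 6, 30], [333.8, 170.3]) 55 58.8 222.5
(69, [330, 168, 9, 6, 30], [333.8, 170.3]) 79 60.0 183.7
(71, [329, 177, 8, 7, 44], [332.4, 179.8]) 55 59.6 182.1
(71, [329, 177, 8, 7, 44], [332.4, 179.8]) 79 81.8 157.0
[ 2.25837479 -3.89473309 -3.28306841] [-0.67901947 -0.51079464  0.02939989]
```

View pics/e.png

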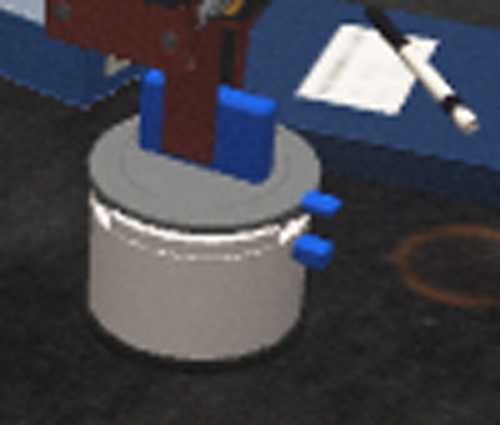

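Pointer (≈184°) is over the nose (≈182°) within tolerance. Lowering with the lid.

Call:
step_arm:
  targets:
    - [[0,0,-0.02,0,0,-0.3,0],[0,0,-0.03,0,0,0,0],[0,0,-0.03,0,0,0,0],[0,0,-0.03,0,0,0,0],[0,0,0,0,0,0,0]]

```text
t: 6.85
ee_pos: [511.7, -129.5, 266.9]
orientation: [3.141, 0.014, 0.004]
ft_force: [2.9, -4.9, -1.7]
width: 13.9
grasp_force: 30.0
```

Call:
step_arm:
  targets:
    - [[0,0,0,0,0,0,0.3],[0,0,0,0,0,0,0.5],[0,0,0,0,0,0,0.7],[0,0,0,0,0,0,0.7],[0,0,0,0,0,0,0.7]]

```text
t: 7.48
ee_pos: [511.0, -129.0, 266.7]
orientation: [-3.142, -0.012, 0.0]
ft_force: [0.1, 0.1, 0.5]
width: 59.6
grasp_force: 0.0
```

Call:
step_arm:
  targets:
    - [[0,0,0.2,0,0,0,0.7],[0,0,0.5,0,0,0,0.7],[0,0,0.5,0,0,0,0.7],[0,0,0.5,0,0,0,0.7],[0,0,0.5,0,0,0,0.7]]

```text
t: 8.1
ee_pos: [510.9, -129.1, 378.2]
orientation: [3.141, 0.011, 0.001]
ft_force: [0.8, 0.1, -0.6]
width: 61.2
grasp_force: 0.0
```

```bash
python3 - <<'E'
from h import *
a=get_image("scene");b=get_image("side")
c=np.array([511,-129.]);r={}
for im,k in((a,"a"),(b,"b")):
  for x in blobs(im,(105,150,60),(130,255,255))[2]:
    if 280<x[2][0]<350: print(k,x)
for z in (73,79):
  for x in blobs(b,(105,150,60),(130,255,255))[2]:
    if 320<x[2][0]<350:
      p=ray(b,*x[2],z)[:2]-c;print(z,x[2],np.hypot(*p).round(1),(np.degrees(np.arctan2(p[1],p[0]))%360).round(1))
A=cv2.resize(a["pixels"][130:215,225:325],None,fx=4,fy=4,interpolation=2);B=cv2.resize(b["pixels"][130:215,270:370],None,fx=4,fy=4,interpolation=2)
cv2.imwrite("pics/f.png",np.hstack([A,B])[:,:,::-1])
E
```

```text
a (2, [289, 171, 6, 4, 19], [291.4, 172.4])
a (3, [288, 177, 6, 5, 25], [290.6, 179.0])
b (72, [298, 146, 28, 23, 460], [310.8, 156.6])
b (99, [330, 171, 8, 5, 32], [333.2, 172.9])
b (100, [329, 177, 8, 7, 45], [332.4, 179.8])
73 [333.2, 172.9] 59.8 182.3
73 [332.4, 179.8] 75.1 161.8
79 [333.2, 172.9] 64.1 174.2
79 [332.4, 179.8] 81.8 157.0
```

View pics/f.png

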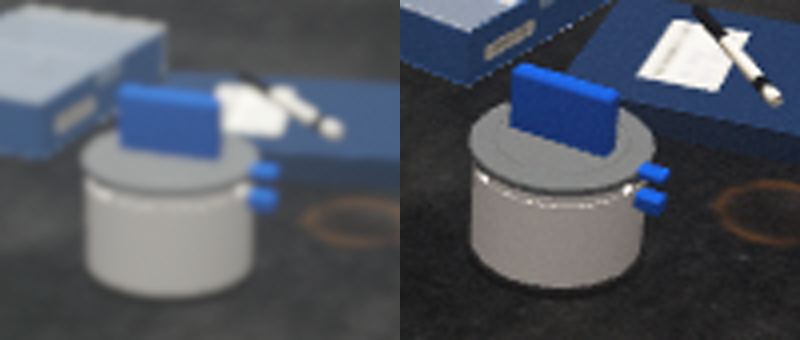

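The gap under the flange is gone; pointer at side (333,173) directly above nose (332,180), with the pointer's height consistent with 73 mm. I'll check the level with the handle's top corners, then hand in.

```bash
python3 - <<'E'
from h import *
a=get_image("scene");b=get_image("side")
S=lambda u,v:(225+u/4-.4,130+v/4-.4)
T=lambda u,v:(270+(u-400)/4-.4,130+v/4-.4)
for p,q in(((120,85),(515,65)),((220,90),(616,91))): print(tri(a,S(*p),b,T(*q)).round(1),ray(a,*S(*p),115)[:2].round(1),ray(b,*T(*q),115)[:2].round(1))
print("ptr",tri(a,(291.4,172.4),b,(333.2,172.9)).round(1))
E
```

```text
[ 540.5 -127.1  115.7] [ 542.2 -129.8] [ 540.2 -127.6]
[ 477.1 -125.7  120.3] [ 484.1 -141.9] [ 479.3 -133. ]
ptr [ 451.  -131.3   72.9]
```

```bash
python3 -c "
from workcell import ctrl;print(ctrl.close_job())"
```

```text
the job is handed in; nothing more can be done
None
```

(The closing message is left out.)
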